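# Mount a toroidal transformer on the jig post

### The job

Draw the black-handled pin up out of the post of the jig and hang it by its head in the open notch of the jig's side bracket. Then thread onto the post, fully down and in this order, the thin rubber pad, the copper-wound transformer (lower it gently, do not let it drop) and the steel flanged washer with its raised collar up, each one released before the next, the pin staying in the notch meanwhile. Last, put the pin back into the post, fully home, as the retainer, and do not disturb the enclosure, screwdriver and bottle nearby.

Things in the scene. Friction and masses are not known exactly. Their poses are not given: they have to be found in the camera images.
- jig: fixed jig: aluminium base plate 110 (x) x 235 (y) x 12 mm, y from +50 to -185; on it the post, an upright steel tube 24 mm outside, bore 15 mm, top 76 mm above the bench, holding the pin at the start, and a dark steel bracket 50 mm wide in x, 140 mm from the post on the -y side. Origin on the bench under the post axis, z up. Yaw within 0.3 rad.
- seat (a point): point on the post's axis on the top face of the jig's base plate, where the pad goes; axes as the jig
- post_top (a point): centre of the post's open top, the mouth of the bore, 64 mm above seat; axes as the jig. The pin's head rests on it when home.
- notch (a point): where the parked pin's axis stands, level with the bracket's top face (64 mm above the bench, 6 mm thick); axes as the jig. A slot 15 mm wide in x, open above, below and at its outer -y end 27 mm off, closed 8 mm off on the +y side. The pin is lowered in from above and hangs by its head, tip 7 mm clear of the base plate.
- pin: retaining pin, 87 mm long, 90 g: steel shank 11 mm diameter and 45 mm long with a tapered tip, pointing down; steel disc head 36 mm diameter, 6 mm thick; upright black plastic handle above it, 22 mm diameter, 36 mm high. Origin: centre of the head's underside; z along the handle, shank towards -z.
- pad: black rubber ring lying flat, 66 mm outside, 29 mm hole, 10 mm thick, about 40 g, the same either way up. Origin: centre of its underside, z up.
- transformer: toroidal transformer lying flat: copper-wound thick ring 66 mm outside, 29 mm hole, 34 mm high, about 0.4 kg (varies), the same either way up. Origin: centre of its underside, z up.
- washer: steel flanged washer lying flat, collar up: flange 60 mm outside, 6 mm thick, with a raised collar 40 mm outside, 12 mm high on it (18 mm in all), 29 mm hole right through, about 150 g. Origin: centre of the flange's underside, z up out of the collar.
- enclosure: bystander: open black plastic case 90 x 140 x 50 mm; origin centre of underside
- screwdriver: bystander: screwdriver lying on the bench; origin near its middle
- bottle: bystander: white plastic bottle 48 mm diameter, 110 mm high, standing; origin centre of underside
There are look-alikes about, which are no part of the job. What is meant by the transformer is not red or turquoise, and is the smaller of those in its own colour.

How it is judged (in metres and radians):
On the way, in this order (a step that is already met when the one before it is completed fails the run):
1. the pin hangs released in the notch of the bracket, upright (horizontal distance between pin and notch below 0.015 m and z of pin in the frame of notch between -0.004 and 0.004 m and angle between pin's own z axis and vertical below 0.12 rad and contact force between the fingers and pin below 0.2 N), for 0.2 s.
2. the rubber pad lies flat on the base plate around the post, released, the pin still parked (((horizontal distance between pad and seat below 0.006 m and z of pad in the frame of seat between -0.003 and 0.003 m and angle between pad's own z axis and vertical below 0.08 rad) or (horizontal distance between pad and seat below 0.006 m and z of pad in the frame of seat between 0.007 and 0.013 m and angle between pad's own z axis and vertical above 3.0616 rad)) and contact force between the fingers and pad below 0.2 N and horizontal distance between pin and notch below 0.015 m and z of pin in the frame of notch between -0.004 and 0.004 m and angle between pin's own z axis and vertical below 0.12 rad), for 0.2 s.
3. the transformer lies on the pad around the post, released, the pin still parked (((horizontal distance between transformer and seat below 0.006 m and z of transformer in the frame of seat between 0.007 and 0.013 m and angle between transformer's own z axis and vertical below 0.08 rad) or (horizontal distance between transformer and seat below 0.006 m and z of transformer in the frame of seat between 0.041 and 0.047 m and angle between transformer's own z axis and vertical above 3.0616 rad)) and ((horizontal distance between pad and seat below 0.006 m and z of pad in the frame of seat between -0.003 and 0.003 m and angle between pad's own z axis and vertical below 0.08 rad) or (horizontal distance between pad and seat below 0.006 m and z of pad in the frame of seat between 0.007 and 0.013 m and angle between pad's own z axis and vertical above 3.0616 rad)) and contact force between the fingers and transformer below 0.2 N and horizontal distance between pin and notch below 0.015 m and z of pin in the frame of notch between -0.004 and 0.004 m and angle between pin's own z axis and vertical below 0.12 rad), for 0.2 s.
4. the washer lies on the transformer around the post, collar up, released, the pin still parked (horizontal distance between washer and seat below 0.006 m and z of washer in the frame of seat between 0.041 and 0.047 m and angle between washer's own z axis and vertical below 0.08 rad and ((horizontal distance between transformer and seat below 0.006 m and z of transformer in the frame of seat between 0.007 and 0.013 m and angle between transformer's own z axis and vertical below 0.08 rad) or (horizontal distance between transformer and seat below 0.006 m and z of transformer in the frame of seat between 0.041 and 0.047 m and angle between transformer's own z axis and vertical above 3.0616 rad)) and ((horizontal distance between pad and seat below 0.006 m and z of pad in the frame of seat between -0.003 and 0.003 m and angle between pad's own z axis and vertical below 0.08 rad) or (horizontal distance between pad and seat below 0.006 m and z of pad in the frame of seat between 0.007 and 0.013 m and angle between pad's own z axis and vertical above 3.0616 rad)) and contact force between the fingers and washer below 0.2 N and horizontal distance between pin and notch below 0.015 m and z of pin in the frame of notch between -0.004 and 0.004 m and angle between pin's own z axis and vertical below 0.12 rad), for 0.2 s.
At the end, for the whole second after the job is handed in: Pad on the base plate, transformer on it, washer on top, collar up, all round the post (6 mm of its axis, 3 mm of stacked height, 0.08 rad of level); pin back in the post, head down (5 mm of the axis, -4 to +3 mm in height, 0.1 rad of upright); all released, at rest (((horizontal distance between pad and seat below 0.006 m and z of pad in the frame of seat between -0.003 and 0.003 m and angle between pad's own z axis and vertical below 0.08 rad) or (horizontal distance between pad and seat below 0.006 m and z of pad in the frame of seat between 0.007 and 0.013 m and angle between pad's own z axis and vertical above 3.0616 rad)) and ((horizontal distance between transformer and seat below 0.006 m and z of transformer in the frame of seat between 0.007 and 0.013 m and angle between transformer's own z axis and vertical below 0.08 rad) or (horizontal distance between transformer and seat below 0.006 m and z of transformer in the frame of seat between 0.041 and 0.047 m and angle between transformer's own z axis and vertical above 3.0616 rad)) and horizontal distance between washer and seat below 0.006 m and z of washer in the frame of seat between 0.041 and 0.047 m and angle between washer's own z axis and vertical below 0.08 rad and horizontal distance between pin and post_top below 0.005 m and z of pin in the frame of post_top between -0.004 and 0.003 m and angle between pin's own z axis and vertical below 0.1 rad and linear speed of each of pin, pad, transformer, washer below 0.02 m/s); the robot touches nothing.
It fails at once if the transformer comes down the post at over 0.5 m/s (dropped or slammed) (linear speed of transformer above 0.5 m/s and horizontal distance between transformer and seat below 0.012 m and z of transformer in the frame of seat below 0.05 m).
It fails at once if the enclosure is moved by more than 30 mm (distance of enclosure from where it was at the start of the episode above 0.03 m).
It fails at once if the screwdriver is moved by more than 30 mm (distance of screwdriver from where it was at the start of the episode above 0.03 m).
It fails at once if the bottle is moved by more than 30 mm (distance of bottle from where it was at the start of the episode above 0.03 m).
It also fails if it takes over 72 s, if anything falls off the work surface, if the arm or the gripper's body presses on something with over 40 N, if the wrist force passes 120 N, or if a joint passes its speed limit or range.

### The arm

A 6-joint arm with a two-finger parallel gripper is mounted at the origin on the work surface. World frame = base frame: x ahead of the robot, y to its left, z up, the work surface at z = 0. Lengths are in m, angles in degrees, forces in N, time in s.
With the tool pointing down it reaches from about 0.4 to 0.825 m from the base axis. Payload 7 kg.
Tool frame: the origin (TCP) lies at the very end of the fingers, on their centre line; the grasp point (between the pads) lies 19 mm behind it; z points along the fingers, y is the line along which they close (so a half turn about z gives the same grasp; the last joint's range is limited). The gripper opens to 88 mm and grips with 3 to 60 N. Pads are 19 mm wide; open, the fingers measure 130 mm over their backs; the gripper's body (78 mm by 193 mm) begins 47 mm behind the grasp point.
Start: joints at [-53.967, 20.546, 0.682, 0, -70.136, -16.507], TCP at [0.226, -0.636, 0.227] pointing down, gripper open.
Joint ranges: [-176.03, 176.03], [-82.01, 121.73], [-58.28, 71.71], [-173.87, 95.51], [-174.79, -0.11], [-173.66, 173.66]. Speed limits (degrees/s): [136.94, 136.94, 172.46, 180, 180, 180].

### API

Orientations are given as [roll, pitch, yaw] about the fixed x, y, z axes, in that order (R = Rz(yaw) Ry(pitch) Rx(roll)).
In Python, from plant import get_state, capture, close_job, regions_of gives the robot as it stands.
- The arm moves only by the tool jog_arm, never from a script. Its argument "moves" is a list of rows, each a list of 3 entries, a list of its own where there are three numbers: the shift along the tool's x, y, z in cm, then the turn about the tool's z in degrees, then the finger opening in cm, from 0 to 8.76. A call has 1 to 12 rows; each row shifts and turns the commanded pose from where the row before left it, along the tool's axes as they then stand; what a row does not reach is not made up. A row lasts 1/8 s, in which the tool goes at most 62.5 mm and 10.7 degrees, less where a joint would pass 70% of its speed; a pose out of reach is approached as far as the arm can. A call is refused whole if a number of a shift passes 6.25 or a number of a turn 10.7, either way. A call with a gripper value outside its range is refused whole. The fingers move at their own pace and stop on an object; "newtons" is the grip in N (left out, the last holds). Time passes only in rows, so rows that do not move let the fingers close. It gives the time, the measured TCP pose, the force, the opening and the grip force at its end, in the units of the state.
- get_state(): the state, without advancing time (a new reading comes with each control period).
- capture(name): name is "scene" or "top"; returns a dict with "pixels" (420x560x3 uint8, blue, green, red), "mtx" (3x3 intrinsics, pixels), "world_from_camera" (4x4, takes a point from camera to world coordinates). Camera axes: x right, y down, z forward; pixel columns grow to the right and rows downward; lengths in m; the calibration is good to about 2 mm. A picture is of the moment at which its call begins. There is no depth.
- close_job(): hands the job in; it is judged then, once.
Trained networks look in a picture, given as the dict that the camera call returned (one of the last four; its "shot" number tells which), for a name from the list of things; names that differ only in an ending like _2 or _b are one class to them, and where a whole thing is asked for, a point or a joint stands for the part that bears it (a point fixed in the world has none). Each returns a list of dicts, best first, with "confidence" (0 to 1); they miss things now and then, are a little off and sometimes report something else, mostly with a low value. They report only what shows in the picture. A call takes as long as a camera call. They do not tell look-alikes from the thing itself.
- regions_of(picture, thing): "pixels" (420x560 bool, what is visible of it) and "pixel" ([column, row] in pixels, amid what is visible of it).
The state is a dict: "time_s": time; "joints": joint angles; "qd": joint speeds; "joint_torque": joint torques, N m; "tcp_pos": TCP position; "eef_rot": TCP orientation; "contact_force": force on the tool from outside, world axes, zero at the start; "moment": the same for the moment, N m; "gripper_width": finger opening in m; "gripper_force": force on a finger pad.
Only numpy, scipy, OpenCV 4.12 (cv2) and the standard library are available. Lean on these libraries where they do the work, as an engineer would, in place of code of your own. Each camera call takes 0.05 s, during which the arm holds its last target. There are 200 camera calls.

## Working session

There is one attempt and no reset: what is moved stays moved. The work goes in short steps, Python scripts to look and compute and a tool call to move; the robot and the scene stay as the last step left them, time stands still between calls to the robot, and variables do not carry over. Pictures are saved under pics/ and viewed, at most 10 in all, crops included, and the job is handed in when it is done.

Besides the shell and the picture viewer there is one more tool, called after "Request:" by a JSON object that holds its "name" and its "arguments". jog_arm: Moves the arm, as the interface text tells. Its arguments: {"type":"object","properties":{"moves":{"type":"array"},"newtons":{"type":"number"}},"required":["moves"]}

```bash
mkdir -p pics; ls; python3 - <<'E'
from plant import *
import cv2,numpy as np
s=get_state();print(s)
for n in("scene","top"):
    c=capture(n);cv2.imwrite(f"pics/{n}0.png",c["pixels"]);print(n,c["mtx"].tolist(),np.round(c["world_from_camera"],4).tolist())
    for t in("jig","pin","pad","transformer","washer","enclosure","screwdriver","bottle"):
        print(t,[(np.round(r["pixel"]).tolist(),round(r["confidence"],2),int(r["pixels"].sum())) for r in regions_of(c,t)])
E
```

```text
pics
{'time_s': 0.0, 'joints': array([-5.39656597e+01,  2.05905962e+01,  6.33212688e-01, -1.94092302e-02,
       -7.01345155e+01, -1.65060918e+01]), 'qd': array([ 0.12771653, -0.1337835 , -0.01553256, -0.06342234, -0.01667633,
        0.06349287]), 'joint_torque': array([-3.66342128e-04, -5.82713699e+01,  2.93048483e+01,  6.99690118e+00,
        6.88182103e-03, -1.54354439e-04]), 'tcp_pos': array([ 0.22543348, -0.6357278 ,  0.22563012]), 'eef_rot': array([ 1.79906704e+02, -8.61856820e-03, -1.60478355e+02]), 'contact_force': array([0.27354471, 0.32089384, 0.26586754]), 'moment': array([-0.01482238, -0.01344087,  0.03083141]), 'gripper_force': 0.0, 'gripper_width': 0.08735738168822989}
scene [[402.48579975287623, 0.0, 279.4491522853506], [0.0, 402.48579975287623, 209.23854285323776], [0.0, 0.0, 1.0]] [[0.5464, 0.5608, -0.622, 1.175], [0.8375, -0.3623, 0.4091, -0.3351], [0.0041, -0.7445, -0.6676, 0.6981], [0.0, 0.0, 0.0, 1.0]]
jig [([161.0, 263.0], 0.89, 4581)]
pin [([190.0, 231.0], 0.72, 265), ([160.0, 265.0], 0.19, 4479)]
pad [([255.0, 198.0], 0.53, 313)]
transformer [([331.0, 207.0],
[... 193 characters left out ...]
, 0.92, 3634)]
screwdriver [([408.0, 238.0], 0.93, 470)]
bottle [([209.0, 319.0], 0.73, 1045)]
top [[419.54200839937096, 0.0, 282.7488291847487], [0.0, 419.54200839937096, 215.07234917280886], [0.0, 0.0, 1.0]] [[-0.0131, -0.9968, 0.0788, 0.5269], [-0.9999, 0.0122, -0.011, 0.0414], [0.01, -0.0789, -0.9968, 1.0285], [0.0, 0.0, 0.0, 1.0]]
jig [([388.0, 240.0], 0.75, 4239)]
pin []
pad [([177.0, 144.0], 0.66, 477), ([270.0, 285.0], 0.59, 461)]
transformer [([154.0, 220.0], 0.93, 1347), ([210.0, 213.0], 0.91, 948), ([261.0, 209.0], 0.65, 460), ([231.0, 172.0], 0.63, 557)]
washer []
enclosure [([299.0, 143.0], 0.9, 2360)]
screwdriver [([175.0, 148.0], 0.58, 509)]
bottle [([381.0, 152.0], 0.6, 496)]
```

View pics/scene0.png

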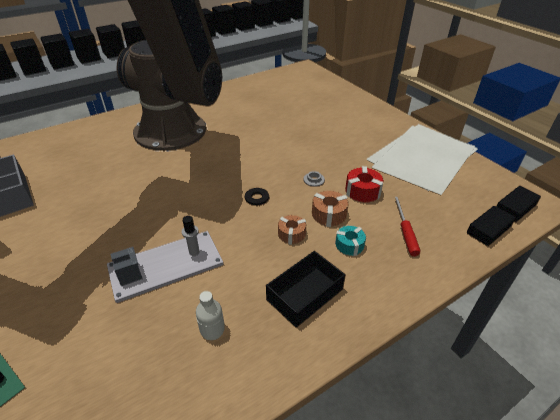

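View pics/top0.png

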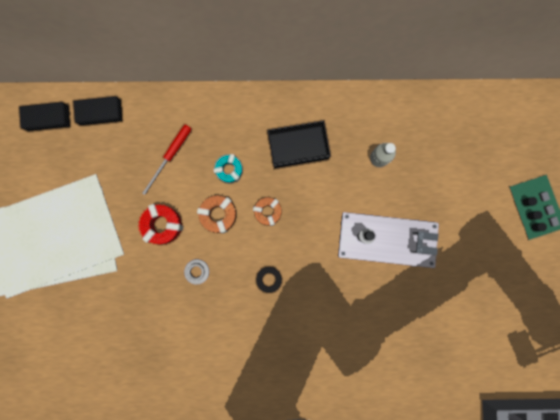

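The scene view shows the jig at (165,262), with the pin at (190,228), the bracket at (125,262) and the pad at (257,197).
Transformer candidates in the scene view:
- small copper (292,228)
- large copper (330,207)
- red (365,183)
- turquoise (351,239)

The washer is at (314,178). In the top view the same things are at pin/post (366,236), bracket (424,240), pad (268,279), washer (197,272), small copper (267,210) and large copper (217,213). I choose the small copper one. Next I'll fit it and look closely.

```bash
cat > h.py <<'E'
from plant import *
import cv2,numpy as np
from scipy.optimize import minimize
def proj(c,P):
    P=np.atleast_2d(np.asarray(P,float)); T=np.linalg.inv(c["world_from_camera"]); q=P@T[:3,:3].T+T[:3,3]
    q=q@c["mtx"].T; return q[:,:2]/q[:,2:]
def ray(c,p):
    W=c["world_from_camera"]; d=W[:3,:3]@np.linalg.solve(c["mtx"],[p[0],p[1],1]); return W[:3,3],d
def onz(c,p,z):
    o,d=ray(c,p); return o+d*(z-o[2])/d[2]
def tri(cs,ps):
    A=0;b=0
    for c,p in zip(cs,ps):
        o,d=ray(c,p); d=d/np.linalg.norm(d); M=np.eye(3)-np.outer(d,d); A=A+M; b=b+M@o
    return np.linalg.solve(A,b)
def circ(ctr,r,z,n=40):
    a=np.linspace(0,2*np.pi,n); return np.c_[ctr[0]+r*np.cos(a),ctr[1]+r*np.sin(a),np.full(n,z)]
def near(c,thing,px):
    R=[r for r in regions_of(c,thing) if np.hypot(*(np.array(r["pixel"])-px))<15]
    return R[0]["pixels"] if R else None
def hullmask(pts):
    m=np.zeros((420*4,560*4),np.uint8); cv2.fillConvexPoly(m,cv2.convexHull((pts*4+2).astype(np.float32)).astype(np.int32),1); return m
def tohull(m):
    ys,xs=np.nonzero(m); return hullmask(np.c_[xs,ys].astype(float))
E
python3 - <<'E'
from h import *
S=capture("scene");T=capture("top")
for n,a,b in(("pad",(257,197),(268,279)),("transformer",(292,228),(267,210)),("washer",(314,178),(197,272)),("post~pin head",(189,236),(366,236))):
    print(n,np.round(tri([S,T],[a,b]),4))
def crop(c,u,v,w=40):
    return cv2.resize(c["pixels"][v-w//2:v+w//2,u-w//2:u+w//2],(200,200),interpolation=cv2.INTER_CUBIC)
r1=np.hstack([crop(S,257,197),crop(S,292,228),crop(S,314,178),crop(S,185,240,70)])
r2=np.hstack([crop(T,268,279),crop(T,267,210),crop(T,197,272),crop(T,366,236)])
j=np.hstack([cv2.resize(S["pixels"][210:300,100:230],(400,200),interpolation=cv2.INTER_CUBIC),cv2.resize(T["pixels"][208:270,330:454],(400,200),interpolation=cv2.INTER_CUBIC)])
cv2.imwrite("pics/crops.png",np.vstack([r1,r2,j]))
E
```

```text
pad [0.453  0.0677 0.0022]
transformer [0.6188 0.0676 0.023 ]
washer [0.4735 0.2401 0.0076]
post~pin head [ 0.5521 -0.1608  0.0653]
```

View pics/crops.png

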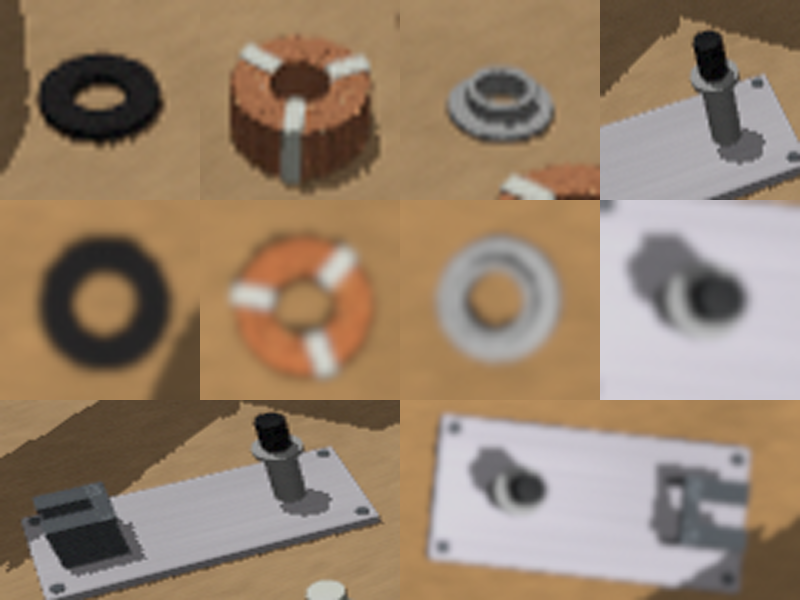

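The crops confirm the choice: small copper ring, pad and washer with its collar up, and the pin in the post. Next I'll fit their outlines in both views by edge gradient.

```bash
cat >> h.py <<'E'
from scipy.ndimage import map_coordinates
def gmag(c):
    g=cv2.GaussianBlur(c["pixels"],(0,0),0.8).astype(float)
    gx=np.stack([cv2.Sobel(g[...,k],-1,1,0) for k in range(3)]);gy=np.stack([cv2.Sobel(g[...,k],-1,0,1) for k in range(3)])
    return np.sqrt(gx**2+gy**2).sum(0)
def samp(poly,n=160):
    p=np.vstack([poly,poly[:1]]);d=np.r_[0,np.cumsum(np.hypot(*np.diff(p,axis=0).T))]
    s=np.linspace(0,d[-1],n,endpoint=False);return np.c_[np.interp(s,d,p[:,0]),np.interp(s,d,p[:,1])]
def outline(c,P): return samp(cv2.convexHull(proj(c,P).astype(np.float32))[:,0].astype(float))
def score(c,G,Plist):
    return np.mean([map_coordinates(G,outline(c,P).T[::-1],order=1).mean() for P in Plist])
def fit(cs,model,x0,step):
    Gs=[gmag(c) for c in cs]
    f=lambda x:-sum(score(c,G,model(x)) for c,G in zip(cs,Gs))
    best=None
    for k in range(9):
        x=np.array(x0,float)+(0 if k==0 else 1)*np.random.default_rng(k).normal(size=len(x0))*step
        r=minimize(f,x,method="Nelder-Mead",options=dict(initial_simplex=np.vstack([x]+[x+np.eye(len(x))[i]*step[i] for i in range(len(x))]),xatol=1e-5,fatol=1e-3))
        if best is None or r.fun<best.fun: best=r
    return best.x,-best.fun/len(cs)
def cyl(x,r,h,z=0,ri=None):
    L=[np.vstack([circ(x,r,z),circ(x,r,z+h)])]
    return L+([circ(x,ri,z+h)] if ri else [])
def rect(x):
    c,s=np.cos(x[2]),np.sin(x[2]);z=.012+(x[3] if len(x)>3 else 0)
    return [np.array([[x[0]+c*a-s*b,x[1]+s*a+c*b,zz] for zz in (z,) for a,b in((.055,.05),(-.055,.05),(-.055,-.185),(.055,-.185))])]
E
cat > m.py <<'E'
from h import *
S=capture("scene");T=capture("top")
M={"pad":(lambda x:cyl(x,.033,.01,x[2] if len(x)>2 else 0),(.454,.068)),
"tr":(lambda x:cyl(x,.033,.034,x[2] if len(x)>2 else 0)+[circ(x,.033,.034+(x[2] if len(x)>2 else 0))],(.616,.067)),
"washer":(lambda x:cyl(x,.030,.006,x[2] if len(x)>2 else 0),(.473,.240)),
"handle":(lambda x:cyl(x,.011,.036,.082+(x[2] if len(x)>2 else 0))+cyl(x,.018,.006,.076+(x[2] if len(x)>2 else 0)),(.552,-.161))}
for n,(m,x0) in M.items():
    for nm,cs in(("S",[S]),("T",[T]),("ST",[S,T])):
        x,s=fit(cs,m,x0+((0,) if nm=="ST" else ()),[.004]*2+([.004] if nm=="ST" else []));print(n,nm,np.round(x*1000,1),round(s))
for nm,cs in(("S",[S]),("T",[T]),("ST",[S,T])):
    x,s=fit(cs,rect,(.552,-.161,-.1)+((0,) if nm=="ST" else ()),[.005,.005,.03]+([.004] if nm=="ST" else []));print("jig",nm,np.round(x*1000,1),round(s))
E
python3 m.py
```

```text
pad S [452.1  67.2] 797
pad T [453.2  66.7] 542
pad ST [453.1  66.6   0.8] 667
tr S [617.4  67.9] 362
tr T [619.5  69.3] 219
tr ST [618.7  67.6   1.1] 287
washer S [475.3 240.3] 325
washer T [473.7 241.8] 276
washer ST [473.5 242.2  -2.1] 301
handle S [ 553.4 -158.6] 580
handle T [ 553.4 -158.2] 614
handle ST [ 5.533e+02 -1.584e+02 -4.000e-01] 597
jig S [ 553.2 -158.3 -123.5] 492
jig T [ 552.5 -159.2 -123.3] 428
jig ST [ 552.5 -158.7 -123.2   -0.8] 459
```

All fits agree across the views to about 1–2 mm, and the heights check out. The post is at (0.553, -0.158) with jig yaw -7.1°. I'll turn the tool to the jig's axes and go above the pin.

Request:
{"name": "jog_arm", "arguments": {"moves": [[[0,0,0],8.86,8.0],[[0,0,0],8.86,8.0],[[0,0,0],8.86,8.0],[[-2.6,5,0],0,8.0],[[-2.6,5,0],0,7],[[-2.6,5,0],0,6],[[-2.6,5,0],0,6],[[-2.6,5,0],0,6],[[-2.6,5,0],0,6],[[-2.6,5,0],0,6],[[-2.6,5,0],0,6],[[-2.6,5,0],0,6]], "newtons": 25}}

```text
time_s: 2.6
tcp_pos: [0.514, -0.2166, 0.227]
eef_rot: [-180.0, 0.1, 173.0]
contact_force: [0.6, -0.2, -0.1]
gripper_width: 0.0599
gripper_force: 0.0
```

```bash
cat > go.py <<'E'
import sys,numpy as np
from plant import get_state
from scipy.spatial.transform import Rotation as R
s=get_state();t=np.array([float(a) for a in sys.argv[1:4]])
M=R.from_euler("xyz",s["eef_rot"],degrees=True).as_matrix()
print("t",round(s["time_s"],2),"tcp",np.round(s["tcp_pos"],4),"rot",np.round(s["eef_rot"],2),"w",round(s["gripper_width"],4),"gf",round(s["gripper_force"],1),"F",np.round(s["contact_force"],1))
print("delta tool cm",np.round(M.T@(t-s["tcp_pos"])*100,2),"turn to 172.93:",round((s["eef_rot"][2]-172.93+180)%360-180,2))
E
python3 go.py .5533 -.1584 .200
```

```text
t 2.6 tcp [ 0.514  -0.2166  0.227 ] rot [-1.8000e+02  5.0000e-02  1.7296e+02] w 0.0599 gf 0.0 F [ 0.6 -0.2 -0.1]
delta tool cm [-3.18  6.26  2.7 ] turn to 172.93: 0.03
```

Request:
{"name": "jog_arm", "arguments": {"moves": [[[-1.6,3.1,0],0,6],[[-1.6,3.1,0],0,6],[[0,0,5.0],0,6],[[0,0,4.0],0,6],[[0,0,0],0,6],[[0,0,0],0,6]]}}

```text
time_s: 3.35
tcp_pos: [0.5535, -0.161, 0.1382]
eef_rot: [-180.0, 0.1, 173.0]
contact_force: [0.4, -0.1, 1.2]
gripper_width: 0.0595
gripper_force: 0.0
```

```bash
python3 go.py .5533 -.1584 .090
```

```text
t 3.35 tcp [ 0.5535 -0.161   0.1382] rot [-1.7998e+02  1.0000e-01  1.7296e+02] w 0.0595 gf 0.0 F [ 0.4 -0.1  1.2]
delta tool cm [0.06 0.26 4.82] turn to 172.93: 0.03
```

Request:
{"name": "jog_arm", "arguments": {"moves": [[[0.06,0.26,2.4],0,6],[[0,0,2.4],0,6],[[0,0,0],0,6],[[0,0,0],0,4],[[0,0,0],0,1.6],[[0,0,0],0,1.6],[[0,0,0],0,1.6],[[0,0,0],0,1.6]]}}

```text
time_s: 4.35
tcp_pos: [0.5523, -0.1581, 0.0888]
eef_rot: [-180.0, 0.0, 173.0]
contact_force: [-0.4, 0.7, 2.4]
gripper_width: 0.021
gripper_force: 25.0
```

```bash
python3 go.py .5533 -.1584 .090
```

```text
t 4.35 tcp [ 0.5523 -0.1581  0.0888] rot [-1.8000e+02  2.0000e-02  1.7296e+02] w 0.021 gf 25.0 F [-0.4  0.7  2.4]
delta tool cm [-0.1  -0.02 -0.12] turn to 172.93: 0.03
```

Request:
{"name": "jog_arm", "arguments": {"moves": [[[0,0,-1.5],0,1.6],[[0,0,-2.5],0,1.6],[[0,0,-3],0,1.6],[[0,0,0],0,1.6],[[0,-3,0],0,1.6],[[0,-4,0],0,1.6],[[0,-4,0],0,1.6],[[0,-3.2,0],0,1.6],[[0,0,0],0,1.6],[[0,0,0],0,1.6]]}}

```text
time_s: 5.6
tcp_pos: [0.5344, -0.2987, 0.1582]
eef_rot: [180.0, -0.0, 172.9]
contact_force: [-0.7, 0.2, -0.8]
gripper_width: 0.0213
gripper_force: 25.0
```

```bash
python3 - <<'E'
from h import *
S=capture("scene");T=capture("top")
s=get_state();print(s["tcp_pos"],s["gripper_width"],s["gripper_force"])
Rz=lambda a,b,z:np.array([.5530-.1231*-1*b*1*-1*-1 if 0 else 0,0,0])
p=np.array([.553,-.1585]);yaw=-.1234;R=np.array([[np.cos(yaw),-np.sin(yaw)],[np.sin(yaw),np.cos(yaw)]])
N=p+R@[0,-.14];print("notch",N)
# slot/bracket model: overlay slot edges at z=.064 and post bore, bracket width
ims=[]
for c,(u0,v0,w,h) in((S,(90,180,140,105)),(T,(330,190,140,105))):
    im=cv2.resize(c["pixels"][v0:v0+h,u0:u0+w],None,fx=400/w,fy=300/h,interpolation=cv2.INTER_CUBIC);raw=im.copy()
    k=400/w
    for P in ([(-.0075,.027*-1),(-.0075,.008),(.0075,.008),(.0075,-.027)],):
        q=[np.r_[N+R@np.array(a),.064] for a in P]
        cv2.polylines(im,[np.int32((proj(c,q)-[u0,v0]+.5)*k)],False,(0,0,255),1)
    q=[np.r_[N+R@np.array(a),.064] for a in((-.025,.02),(.025,.02))]
    cv2.polylines(im,[np.int32((proj(c,q)-[u0,v0]+.5)*k)],False,(0,255,0),1)
    cv2.polylines(im,[np.int32((proj(c,circ(p,.012,.076))-[u0,v0]+.5)*k)],True,(255,0,0),1)
    ims.append(np.vstack([raw,im]))
cv2.imwrite("pics/n.png",np.hstack(ims))
E
python3 go.py .5355 -.2990 .0888
```

```text
[ 0.53474642 -0.29821013  0.15846195] 0.021445758662852175 24.999799132347107
notch [ 0.53576781 -0.29743542]
t 5.7 tcp [ 0.5347 -0.2982  0.1585] rot [ 1.7999e+02 -2.0000e-02  1.7298e+02] w 0.0214 gf 25.0 F [ 0.4  0.2 -0.9]
delta tool cm [-0.09 -0.07  6.97] turn to 172.93: 0.05
```

View pics/n.png

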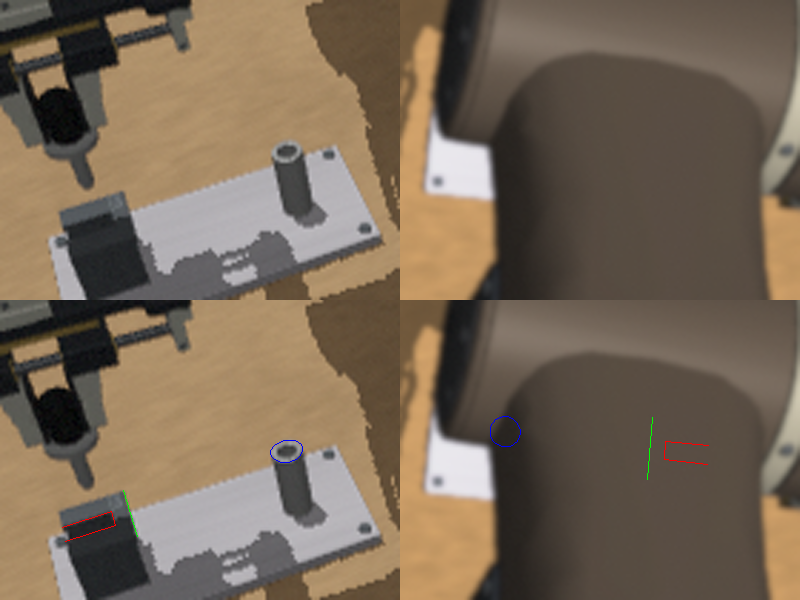

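The scene overlay fits: the slot at crop (90,525) and the post mouth at (287,451) lie on the prediction. The pin hangs upright in the gripper. The arm blocks the top view here. Lowering.

Request:
{"name": "jog_arm", "arguments": {"moves": [[[0,0,2.5],0,1.6],[[0,0,2],0,1.6],[[0,0,1.5],0,1.6],[[0,0,1.2],0,1.6],[[0,0,0],0,1.6],[[0,0,0],0,1.6]]}}

```text
time_s: 6.45
tcp_pos: [0.5352, -0.2991, 0.0872]
eef_rot: [-180.0, 0.0, 173.0]
contact_force: [0.5, -0.1, -0.9]
gripper_width: 0.0214
gripper_force: 25.0
```

```bash
python3 go.py .5347 -.2982 .0768
```

```text
t 6.45 tcp [ 0.5352 -0.2991  0.0872] rot [-1.7998e+02  5.0000e-02  1.7296e+02] w 0.0214 gf 25.0 F [ 0.5 -0.1 -0.9]
delta tool cm [0.06 0.08 1.04] turn to 172.93: 0.03
```

Request:
{"name": "jog_arm", "arguments": {"moves": [[[0.05,0.05,0.6],0,1.6],[[0,0,0.35],0,1.6],[[0,0,0],0,1.6],[[0,0,0],0,1.6],[[0,0,0],0,3],[[0,0,0],0,5],[[0,0,0],0,5],[[0,0,-3],0,6],[[0,0,-6],0,8],[[0,0,0],0,8]]}}

```text
time_s: 7.7
tcp_pos: [0.5373, -0.2995, 0.1725]
eef_rot: [-179.9, 0.5, 173.0]
contact_force: [0.5, -0.3, -0.6]
gripper_width: 0.0746
gripper_force: 0.0
```

```bash
python3 - <<'E'
from h import *
S=capture("scene")
im=cv2.resize(S["pixels"][180:285,90:230],(560,420),interpolation=cv2.INTER_CUBIC);cv2.imwrite("pics/n2.png",im)
for nm in("xy",):
    x,s=fit([S],lambda x:cyl(x,.011,.036,.070)+cyl(x,.018,.006,.064),(.536,-.298),[.003]*2);print(x,s)
E
python3 go.py .4531 .0668 .16
```

```text
[ 0.53419726 -0.29690243] 584.3105969076785
t 7.75 tcp [ 0.5357 -0.2988  0.1698] rot [-179.96    0.3   172.96] w 0.0773 gf 0.0 F [-0.2  0.9 -0.8]
delta tool cm [12.69 35.27  0.89] turn to 172.93: 0.03
```

View pics/n2.png

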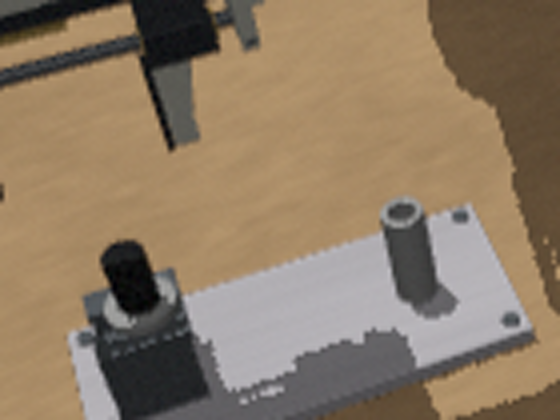

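The pin stands upright in the bracket, with its handle at crop (130,275). Now the pad.

Request:
{"name": "jog_arm", "arguments": {"moves": [[[1.8,5,0],0,8],[[1.8,5,0],0,8],[[1.8,5,0],0,8],[[1.8,5,0],0,8],[[1.8,5,0],0,8],[[1.8,5,0],0,8],[[1.9,5.2,0],0,8],[[0,0,4],0,8],[[0,0,5],0,8],[[0,0,2],0,8],[[0,0,0],0,8],[[0,0,0],0,8]]}}

```text
time_s: 9.25
tcp_pos: [0.4518, 0.0666, 0.0575]
eef_rot: [180.0, 0.0, 173.0]
contact_force: [0.1, 0.5, 0.7]
gripper_width: 0.0802
gripper_force: 0.0
```

```bash
python3 go.py .4528 .0669 .002
```

```text
t 9.25 tcp [0.4518 0.0666 0.0575] rot [1.8000e+02 2.0000e-02 1.7296e+02] w 0.0802 gf 0.0 F [0.1 0.5 0.7]
delta tool cm [-0.09  0.04  5.55] turn to 172.93: 0.03
```

Request:
{"name": "jog_arm", "arguments": {"moves": [[[-0.1,0,3],0,8],[[0,0,1.7],0,8],[[0,0,0.7],0,8],[[0,0,0],0,8],[[0,0,0],0,6],[[0,0,0],0,6],[[0,0,0],0,6],[[0,0,0],0,6],[[0,0,0],0,6]], "newtons": 15}}

```text
time_s: 10.38
tcp_pos: [0.453, 0.0667, 0.0037]
eef_rot: [180.0, 0.1, 173.0]
contact_force: [-1.7, 0.0, 7.2]
gripper_width: 0.0654
gripper_force: 15.0
```

```bash
python3 go.py .5533 -.1584 .120
```

```text
t 10.38 tcp [0.453  0.0667 0.0037] rot [1.7997e+02 6.0000e-02 1.7297e+02] w 0.0654 gf 15.0 F [-1.7  0.   7.2]
delta tool cm [-12.73 -21.1  -11.63] turn to 172.93: 0.04
```

Request:
{"name": "jog_arm", "arguments": {"moves": [[[0,0,-2],0,6],[[0,0,-4.5],0,6],[[0,0,-5.1],0,6],[[-3.18,-5.27,0],0,6],[[-3.18,-5.27,0],0,6],[[-3.18,-5.27,0],0,6],[[-3.18,-5.27,0],0,6],[[0,0,0],0,6],[[0,0,0],0,6]]}}

```text
time_s: 11.5
tcp_pos: [0.5522, -0.1588, 0.1185]
eef_rot: [180.0, -0.1, 172.9]
contact_force: [-0.5, 0.5, -0.8]
gripper_width: 0.0653
gripper_force: 15.0
```

```bash
python3 - <<'E'
from h import *
S=capture("scene");T=capture("top");s=get_state();z=s["tcp_pos"][2]-.0035
p=(.5533,-.1584)
ims=[]
for c,(u0,v0,w,h) in((S,(120,170,140,105)),(T,(300,190,140,105))):
    k=400/w;im=cv2.resize(c["pixels"][v0:v0+h,u0:u0+w],(400,300),interpolation=cv2.INTER_CUBIC);raw=im.copy()
    for P,col in((circ(s["tcp_pos"],.033,z+.01),(0,0,255)),(circ(s["tcp_pos"],.0145,z+.01),(0,255,0)),(circ(p,.012,.076),(255,0,0))):
        cv2.polylines(im,[np.int32((proj(c,P)-[u0,v0]+.5)*k)],True,col,1)
    ims.append(np.vstack([raw,im]))
cv2.imwrite("pics/p1.png",np.hstack(ims))
x,sc=fit([S],lambda x:cyl(x,.033,.01,z),s["tcp_pos"][:2],[.003]*2);print(s["tcp_pos"],"pad S",x,sc)
E
python3 go.py .5533 -.1584 .03
```

```text
[ 0.55242011 -0.15764003  0.1190599 ] pad S [ 0.55135487 -0.15816625] 686.0920931060348
t 11.6 tcp [ 0.5524 -0.1576  0.1191] rot [ 1.7999e+02 -2.0000e-02  1.7300e+02] w 0.0657 gf 15.0 F [ 0.5 -0.1  0.4]
delta tool cm [-0.1  -0.07  8.91] turn to 172.93: 0.07
```

View pics/p1.png

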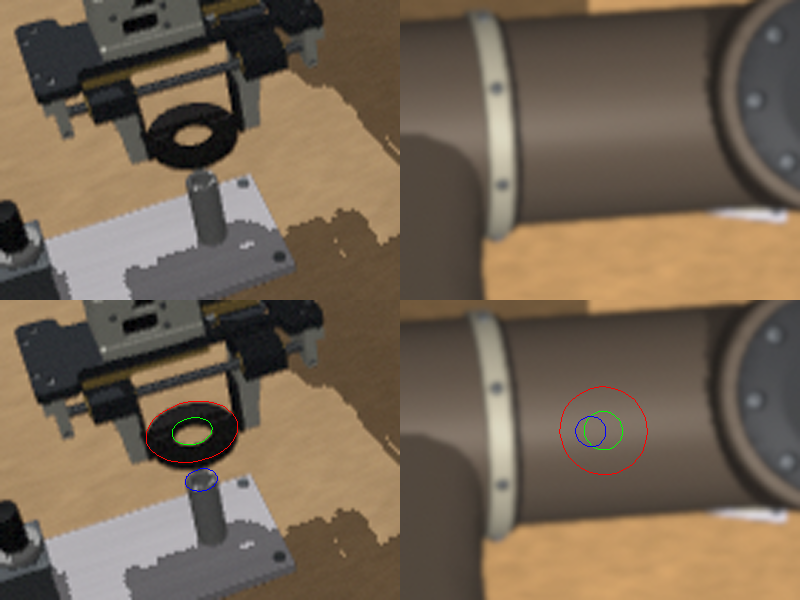

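The pad is held centred and level, with its hole at crop (193,132) above the post mouth at (201,180). A 1.5 mm shift in x, then lower while watching the force.

Request:
{"name": "jog_arm", "arguments": {"moves": [[[-0.15,-0.03,1.5],0,6],[[0,0,2],0,6],[[0,0,1.0],0,6],[[0,0,0.6],0,6],[[0,0,0],0,6],[[0,0,0],0,6]]}}

```text
time_s: 12.35
tcp_pos: [0.5547, -0.1589, 0.0686]
eef_rot: [180.0, 0.1, 173.0]
contact_force: [0.3, 0.1, -0.2]
gripper_width: 0.0651
gripper_force: 15.0
```

```bash
python3 go.py .5535 -.1584 .0165
```

```text
t 12.35 tcp [ 0.5547 -0.1589  0.0686] rot [1.8000e+02 5.0000e-02 1.7296e+02] w 0.0651 gf 15.0 F [ 0.3  0.1 -0.2]
delta tool cm [0.13 0.03 5.21] turn to 172.93: 0.03
```

Request:
{"name": "jog_arm", "arguments": {"moves": [[[0,0,2],0,6],[[0,0,1.8],0,6],[[0,0,0.9],0,6],[[0,0,0.4],0,6],[[0,0,0],0,6],[[0,0,0],0,6]]}}

```text
time_s: 13.1
tcp_pos: [0.5547, -0.1589, 0.0177]
eef_rot: [180.0, 0.1, 173.0]
contact_force: [0.9, 0.0, 0.3]
gripper_width: 0.065
gripper_force: 15.0
```

```bash
python3 go.py .6187 .068 .13
```

```text
t 13.1 tcp [ 0.5547 -0.1589  0.0177] rot [1.8000e+02 6.0000e-02 1.7296e+02] w 0.065 gf 15.0 F [0.9 0.  0.3]
delta tool cm [ -3.58  23.31 -11.23] turn to 172.93: 0.03
```

Release, rise and look from above.

Request:
{"name": "jog_arm", "arguments": {"moves": [[[0,0,0],0,8.4],[[0,0,0],0,8.4],[[0,0,0],0,8.4],[[0,0,-5],0,8.4],[[0,0,-5],0,8.2],[[-0.9,5.8,-1],0,8.2],[[-0.9,5.8,0],0,8.2],[[-0.9,5.8,0],0,8.2],[[-0.88,5.9,0],0,8.2],[[0,0,0],0,8.2],[[0,0,0],0,8.2]]}}

```text
time_s: 14.48
tcp_pos: [0.6181, 0.0682, 0.1267]
eef_rot: [-180.0, -0.0, 173.0]
contact_force: [-0.3, 0.1, -0.3]
gripper_width: 0.0817
gripper_force: 0.0
```

```bash
python3 - <<'E'
from h import *
S=capture("scene")
for z in (.012,.014,.020):
    x,sc=fit([S],lambda x:cyl(x,.033,.01,z),(.5535,-.1585),[.003]*2);print("pad S",z,x,sc)
cv2.imwrite("pics/p2.png",cv2.resize(S["pixels"][170:290,90:250],(640,480),interpolation=cv2.INTER_CUBIC))
E
python3 go.py .6187 .068 .007
```

```text
pad S 0.012 [ 0.55341371 -0.15714669] 1032.6177962454835
pad S 0.014 [ 0.55522788 -0.15764106] 1024.590537159582
pad S 0.02 [ 0.56041239 -0.15910594] 996.1183079921357
t 14.53 tcp [0.618  0.0675 0.1268] rot [-1.7998e+02 -4.0000e-02  1.7294e+02] w 0.0819 gf 0.0 F [-0.7 -0.2  0.9]
delta tool cm [-0.07  0.07 11.98] turn to 172.93: 0.01
```

View pics/p2.png

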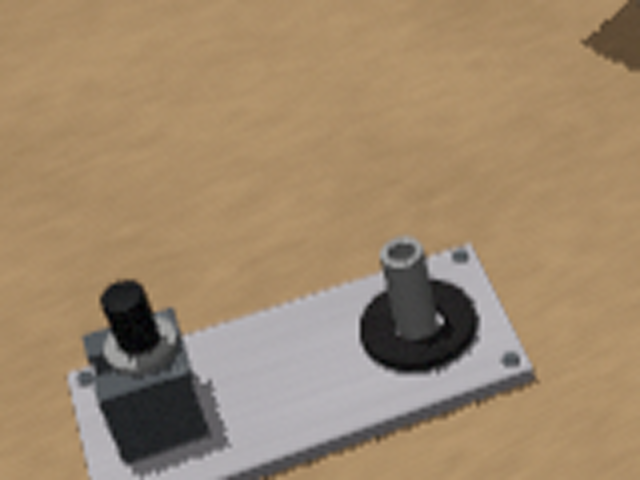

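The pad lies flat on the plate around the post, at crop (420,325), and the pin is still parked. Now the transformer.

Request:
{"name": "jog_arm", "arguments": {"moves": [[[-0.05,0.05,4],0,8.2],[[0,0,4],0,8.2],[[0,0,2.4],0,8.2],[[0,0,1.4],0,8.2],[[0,0,0],0,8.2],[[0,0,0],0,6],[[0,0,0],0,6],[[0,0,0],0,6],[[0,0,0],0,6],[[0,0,0],0,6]], "newtons": 40}}

```text
time_s: 15.78
tcp_pos: [0.6196, 0.0684, 0.0103]
eef_rot: [180.0, 0.1, 173.0]
contact_force: [-0.3, -1.6, 6.6]
gripper_width: 0.0641
gripper_force: 39.9
```

```bash
python3 go.py .5533 -.1584 .120
```

```text
t 15.78 tcp [0.6196 0.0684 0.0103] rot [1.7998e+02 9.0000e-02 1.7297e+02] w 0.0641 gf 39.9 F [-0.3 -1.6  6.6]
delta tool cm [  3.79 -23.31 -10.98] turn to 172.93: 0.04
```

Request:
{"name": "jog_arm", "arguments": {"moves": [[[0,0,-2],0,6],[[0,0,-4],0,6],[[0,0,-5],0,6],[[0,0,0],0,6],[[0.7,-4.3,0],0,6],[[0.8,-5,0],0,6],[[0.8,-5,0],0,6],[[0.8,-5,0],0,6],[[0.69,-4,0],0,6],[[0,0,0],0,6],[[0,0,0],0,6]]}}

```text
time_s: 17.15
tcp_pos: [0.5522, -0.1581, 0.1182]
eef_rot: [180.0, -0.1, 172.9]
contact_force: [0.2, 0.7, -2.9]
gripper_width: 0.0643
gripper_force: 39.9
```

```bash
python3 - <<'E'
from h import *
S=capture("scene");s=get_state();z0=s["tcp_pos"][2]-.0103
m=lambda x:cyl(x,.033,.034,x[2])+[circ(x,.033,.034+x[2])]
for z in(z0-.002,z0,z0+.002):
    x,sc=fit([S],lambda x:m((x[0],x[1],z)),s["tcp_pos"][:2],[.003]*2);print(s["tcp_pos"],"tr S",z,x,sc)
p=(.5533,-.1584)
u0,v0,w,h=120,160,140,105
im=cv2.resize(S["pixels"][v0:v0+h,u0:u0+w],(640,480),interpolation=cv2.INTER_CUBIC)
for P,col in((circ(s["tcp_pos"],.033,z0+.034),(0,0,255)),(circ(s["tcp_pos"],.033,z0),(0,255,0)),(circ(p,.012,.076),(255,0,0))):
    cv2.polylines(im,[np.int32((proj(S,P)-[u0,v0]+.5)*640/w)],True,col,1)
cv2.imwrite("pics/t1.png",im)
E
python3 go.py .5533 -.1584 .08
```

```text
[ 0.55255411 -0.15766983  0.11836877] tr S 0.10606876631377131 [ 0.54682112 -0.15671903] 419.8379224424301
[ 0.55255411 -0.15766983  0.11836877] tr S 0.10806876631377131 [ 0.548717   -0.15731547] 419.545687385807
[ 0.55255411 -0.15766983  0.11836877] tr S 0.11006876631377131 [ 0.55085915 -0.15789814] 418.9204536523944
t 17.2 tcp [ 0.5526 -0.1577  0.1184] rot [ 1.7999e+02 -5.0000e-02  1.7295e+02] w 0.064 gf 39.9 F [-0.3  0.8 -3.4]
delta tool cm [-0.09 -0.06  3.84] turn to 172.93: 0.02
```

View pics/t1.png

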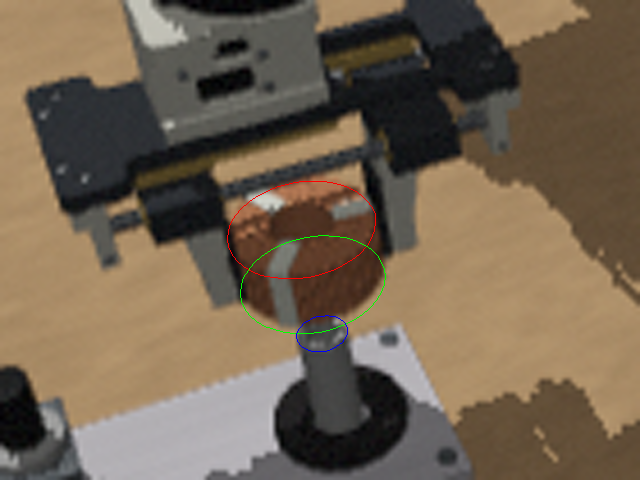

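The transformer is held level, at crop (307,265) above the post mouth at (322,333). It appears 2–4 mm short in x, so I'll shift +2.5 mm and feel my way down slowly.

Request:
{"name": "jog_arm", "arguments": {"moves": [[[-0.25,-0.03,1.2],0,6],[[0,0,1.3],0,6],[[0,0,0.3],0,6],[[0,0,0],0,6],[[0,0,0.2],0,6],[[0,0,0.2],0,6],[[0,0,0.2],0,6],[[0,0,0],0,6]]}}

```text
time_s: 18.2
tcp_pos: [0.5551, -0.1589, 0.085]
eef_rot: [-180.0, -0.0, 172.9]
contact_force: [-0.7, 0.5, -2.8]
gripper_width: 0.0644
gripper_force: 39.9
```

```bash
python3 go.py .5533 -.1584 .0323
```

```text
t 18.2 tcp [ 0.5551 -0.1589  0.085 ] rot [-1.8000e+02 -1.0000e-02  1.7294e+02] w 0.0644 gf 39.9 F [-0.7  0.5 -2.8]
delta tool cm [0.18 0.02 5.27] turn to 172.93: 0.01
```

Request:
{"name": "jog_arm", "arguments": {"moves": [[[0,0,0.3],0,6],[[0,0,0.3],0,6],[[0,0,0.3],0,6],[[0,0,0.3],0,6],[[0,0,0],0,6]]}}

```text
time_s: 18.82
tcp_pos: [0.555, -0.1588, 0.0727]
eef_rot: [-180.0, -0.0, 172.9]
contact_force: [-0.4, 0.3, -3.2]
gripper_width: 0.0641
gripper_force: 39.9
```

```bash
python3 go.py .5533 -.1584 .0323
```

```text
t 18.82 tcp [ 0.555  -0.1588  0.0727] rot [-1.8000e+02 -4.0000e-02  1.7294e+02] w 0.0641 gf 39.9 F [-0.4  0.3 -3.2]
delta tool cm [0.17 0.02 4.04] turn to 172.93: 0.01
```

Threaded without contact. Continuing gently down.

Request:
{"name": "jog_arm", "arguments": {"moves": [[[0,0,1],0,6],[[0,0,1],0,6],[[0,0,1],0,6],[[0,0,0.6],0,6],[[0,0,0.2],0,6],[[0,0,0.15],0,6],[[0,0,0],0,6],[[0,0,0],0,6]]}}

```text
time_s: 19.82
tcp_pos: [0.5553, -0.1588, 0.0338]
eef_rot: [180.0, 0.0, 172.9]
contact_force: [-0.4, -0.3, -3.6]
gripper_width: 0.0644
gripper_force: 39.9
```

```bash
python3 go.py .4736 .2412 .13
```

```text
t 19.82 tcp [ 0.5553 -0.1588  0.0338] rot [1.8000e+02 2.0000e-02 1.7295e+02] w 0.0644 gf 39.9 F [-0.4 -0.3 -3.6]
delta tool cm [13.02 38.7  -9.62] turn to 172.93: 0.02
```

Request:
{"name": "jog_arm", "arguments": {"moves": [[[0,0,0.1],0,6],[[0,0,0.05],0,6],[[0,0,0],0,6],[[0,0,0],0,6]]}}

```text
time_s: 20.32
tcp_pos: [0.5553, -0.1588, 0.0323]
eef_rot: [-180.0, 0.0, 173.0]
contact_force: [-0.6, 0.6, -0.0]
gripper_width: 0.0642
gripper_force: 39.8
```

Seated: the force went to zero, so the pad carries the weight. Release, rise and go towards the washer.

Request:
{"name": "jog_arm", "arguments": {"moves": [[[0,0,0],0,8.4],[[0,0,0],0,8.4],[[0,0,0],0,8.4],[[0,0,-5],0,8.4],[[0,0,-5],0,7.5],[[1.8,5.4,-1],0,6.5],[[1.8,5.4,0],0,6.5],[[1.8,5.4,0],0,6.5],[[1.8,5.4,0],0,6.5],[[1.8,5.4,0],0,6.5],[[1.8,5.4,0],0,6.5],[[1.8,5.4,0],0,6.5]]}}

```text
time_s: 21.82
tcp_pos: [0.476, 0.2337, 0.1424]
eef_rot: [180.0, 0.0, 173.0]
contact_force: [0.7, 0.2, -0.2]
gripper_width: 0.0652
gripper_force: 0.0
```

```bash
python3 - <<'E'
from h import *
S=capture("scene")
m=lambda x:cyl(x,.033,.034,x[2])+[circ(x,.033,.034+x[2])]
x,sc=fit([S],lambda x:m((x[0],x[1],.022)),(.5533,-.1584),[.003]*2);print("tr S",x,sc)
x,sc=fit([S],lambda x:cyl(x,.011,.036,.070)+cyl(x,.018,.006,.064),(.536,-.298),[.003]*2);print("pin",x,sc)
# washer collar fit
T=capture("top")
mw=lambda x:cyl(x,.030,.006,0)+[circ(x,.020,.018),circ(x,.0145,.018)]
for n,cs in(("S",[S]),("T",[T]),("ST",[S,T])):
    x,sc=fit(cs,mw,(.474,.241),[.003]*2);print("washer",n,x,sc)
E
python3 go.py .4740 .2412 .008
```

```text
tr S [ 0.56147143 -0.15967204] 494.902005280371
pin [ 0.53499788 -0.29685601] 558.4868692905303
washer S [0.4769011  0.23849874] 338.79621989612355
washer T [0.48559692 0.2563497 ] 412.62602953363694
washer ST [0.46569844 0.24783707] 349.2289141440775
t 21.93 tcp [0.4762 0.2364 0.1423] rot [1.7992e+02 7.0000e-02 1.7320e+02] w 0.0649 gf 0.0 F [-0.9 -0.9 -0.3]
delta tool cm [ 0.29  0.43 13.43] turn to 172.93: 0.27
```

```bash
python3 - <<'E'
from h import *
S=capture("scene");p=(.5533,-.1584)
u0,v0,w,h=90,170,160,120
im=cv2.resize(S["pixels"][v0:v0+h,u0:u0+w],(640,480),interpolation=cv2.INTER_CUBIC)
for P,col in((circ(p,.033,.056),(0,0,255)),(circ(p,.033,.022),(0,255,0)),(circ(p,.012,.076),(255,0,0)),(circ(p,.0145,.056),(255,255,0))):
    cv2.polylines(im,[np.int32((proj(S,P)-[u0,v0]+.5)*640/w)],True,col,1)
cv2.imwrite("pics/t2.png",im)
E
```

```text
(no output)
```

View pics/t2.png

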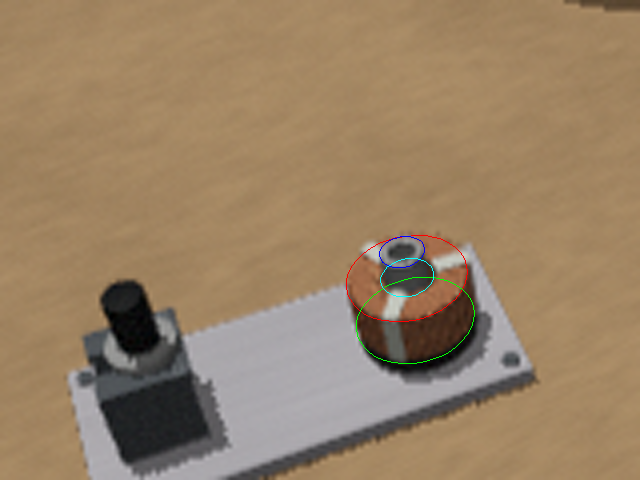

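The transformer sits level round the post, with its top ring at crop (407,278) and the post showing through. The earlier fit had locked onto the pad edge. Now the washer.

Request:
{"name": "jog_arm", "arguments": {"moves": [[[0.2,0.45,4],0,6.4],[[0,0,4],0,6.4],[[0,0,3],0,6.4],[[0,0,0],0,6.4],[[0,0,0],0,6.4],[[0,0,0],0,6.4]]}}

```text
time_s: 22.72
tcp_pos: [0.476, 0.237, 0.0336]
eef_rot: [179.9, 0.1, 172.9]
contact_force: [-0.5, 0.1, -0.6]
gripper_width: 0.0641
gripper_force: 0.0
```

```bash
python3 go.py .4743 .2410 .009
```

```text
t 22.73 tcp [0.476  0.237  0.0336] rot [1.7988e+02 1.0000e-01 1.7294e+02] w 0.0641 gf 0.0 F [-0.5  0.1 -0.6]
delta tool cm [0.22 0.37 2.46] turn to 172.93: 0.01
```

Request:
{"name": "jog_arm", "arguments": {"moves": [[[0.22,0.37,1],0,6.4],[[0,0,0.5],0,6.4],[[0,0,0],0,6.4],[[0,0,0],0,6.4]]}}

```text
time_s: 23.22
tcp_pos: [0.4734, 0.2404, 0.017]
eef_rot: [-180.0, -0.0, 173.0]
contact_force: [-0.1, 0.1, -0.4]
gripper_width: 0.0642
gripper_force: 0.0
```

```bash
python3 go.py .4743 .2410 .009
```

```text
t 23.23 tcp [0.4734 0.2404 0.017 ] rot [-1.7999e+02 -1.0000e-02  1.7296e+02] w 0.0642 gf 0.0 F [-0.1  0.1 -0.4]
delta tool cm [-0.08  0.07  0.8 ] turn to 172.93: 0.03
```

Request:
{"name": "jog_arm", "arguments": {"moves": [[[-0.05,0.05,0.5],0,6.4],[[0,0,0.25],0,6.4],[[0,0,0],0,5],[[0,0,0],0,3.4],[[0,0,0],0,3.4],[[0,0,0],0,3.4],[[0,0,0],0,3.4],[[0,0,0],0,3.4]], "newtons": 30}}

```text
time_s: 24.22
tcp_pos: [0.474, 0.2409, 0.0096]
eef_rot: [180.0, 0.0, 172.9]
contact_force: [-0.0, 0.3, 1.0]
gripper_width: 0.0387
gripper_force: 30.0
```

```bash
python3 go.py .5533 -.1584 .120
```

```text
t 24.23 tcp [0.474  0.2409 0.0096] rot [179.99   0.   172.95] w 0.0387 gf 30.0 F [-0.   0.3  1. ]
delta tool cm [-12.77 -38.65 -11.04] turn to 172.93: 0.02
```

Request:
{"name": "jog_arm", "arguments": {"moves": [[[0,0,-2],0,3.4],[[0,0,-4],0,3.4],[[0,0,-5.0],0,3.4],[[-1.6,-4.8,0],0,3.4],[[-1.6,-4.8,0],0,3.4],[[-1.6,-4.8,0],0,3.4],[[-1.6,-4.8,0],0,3.4],[[-1.6,-4.8,0],0,3.4],[[-1.6,-4.8,0],0,3.4],[[-1.6,-4.8,0],0,3.4],[[-1.5,-5.0,0],0,3.4],[[0,0,0],0,3.4]]}}

```text
time_s: 25.72
tcp_pos: [0.5523, -0.1609, 0.1188]
eef_rot: [-180.0, -0.1, 172.7]
contact_force: [-0.8, 0.8, -1.6]
gripper_width: 0.0389
gripper_force: 30.0
```

Request:
{"name": "jog_arm", "arguments": {"moves": [[[0,0,0],0,3.4],[[0,0,0],0,3.4],[[0,0,0],0,3.4]]}}

```text
time_s: 26.1
tcp_pos: [0.5526, -0.1568, 0.1197]
eef_rot: [180.0, 0.0, 173.0]
contact_force: [0.6, -0.2, -1.4]
gripper_width: 0.0387
gripper_force: 30.0
```

```bash
python3 - <<'E'
from h import *
S=capture("scene");s=get_state();z0=s["tcp_pos"][2]-.0096
for z in(z0-.001,z0+.001):
    for nm,m in(("flange",lambda x:cyl(x,.030,.006,z)),("all",lambda x:cyl(x,.030,.006,z)+[circ(x,.020,z+.018)])):
        x,sc=fit([S],m,s["tcp_pos"][:2],[.003]*2);print(nm,round(z,4),np.round(x-s["tcp_pos"][:2],4),sc)
np.save("wS.npy",S["pixels"])
E
python3 go.py .5545 -.1587 .095
```

```text
flange 0.1091 [-0.0011  0.001 ] 414.15794305749944
all 0.1091 [-0.0013  0.0014] 372.8579268621181
flange 0.1111 [0.0011 0.0004] 411.2131361887523
all 0.1111 [0.0007 0.0008] 371.06010552762933
t 26.15 tcp [ 0.5527 -0.1569  0.1197] rot [1.8000e+02 1.0000e-02 1.7303e+02] w 0.0388 gf 30.0 F [-0.2 -0.3 -1.2]
delta tool cm [-0.2  -0.16  2.47] turn to 172.93: 0.1
```

Request:
{"name": "jog_arm", "arguments": {"moves": [[[-0.15,-0.19,1.2],0,3.4],[[0,0,1.3],0,3.4],[[0,0,0.4],0,3.4],[[0,0,0],0,3.4],[[0,0,0.2],0,3.4],[[0,0,0.2],0,3.4],[[0,0,0.2],0,3.4],[[0,0,0.2],0,3.4],[[0,0,0],0,3.4]]}}

```text
time_s: 27.28
tcp_pos: [0.5537, -0.1599, 0.0824]
eef_rot: [-180.0, -0.0, 172.9]
contact_force: [-1.0, -1.4, -1.7]
gripper_width: 0.0384
gripper_force: 30.0
```

```bash
python3 go.py .554 -.159 .0656
```

```text
t 27.27 tcp [ 0.5537 -0.1599  0.0824] rot [-1.8000e+02 -2.0000e-02  1.7294e+02] w 0.0384 gf 30.0 F [-1.  -1.4 -1.7]
delta tool cm [-0.02  0.09  1.68] turn to 172.93: 0.01
```

Request:
{"name": "jog_arm", "arguments": {"moves": [[[0,0.08,0.2],0,3.4],[[0,0,0.4],0,3.4],[[0,0,0.4],0,3.4],[[0,0,0.3],0,3.4],[[0,0,0.15],0,3.4],[[0,0,0],0,3.4],[[0,0,0],0,3.4]]}}

```text
time_s: 28.15
tcp_pos: [0.5541, -0.1591, 0.0681]
eef_rot: [180.0, 0.0, 172.9]
contact_force: [0.1, 0.0, -2.2]
gripper_width: 0.039
gripper_force: 30.0
```

```bash
python3 go.py .554 -.159 .0656
```

```text
t 28.15 tcp [ 0.5541 -0.1591  0.0681] rot [1.8000e+02 1.0000e-02 1.7295e+02] w 0.039 gf 30.0 F [ 0.1  0.  -2.2]
delta tool cm [0.01 0.01 0.25] turn to 172.93: 0.02
```

Request:
{"name": "jog_arm", "arguments": {"moves": [[[0,0,0.15],0,3.4],[[0,0,0.08],0,3.4],[[0,0,0],0,3.4],[[0,0,0],0,3.4]]}}

```text
time_s: 28.65
tcp_pos: [0.5539, -0.1591, 0.0657]
eef_rot: [180.0, -0.0, 172.9]
contact_force: [0.5, 0.2, -3.1]
gripper_width: 0.0389
gripper_force: 30.0
```

Request:
{"name": "jog_arm", "arguments": {"moves": [[[0,0,0.08],0,3.4],[[0,0,0],0,3.4],[[0,0,0],0,3.4]]}}

```text
time_s: 29.02
tcp_pos: [0.554, -0.1591, 0.0656]
eef_rot: [-180.0, 0.0, 173.0]
contact_force: [-2.7, 1.4, 5.7]
gripper_width: 0.039
gripper_force: 30.0
```

Seated. Release, rise and go above the parked pin.

Request:
{"name": "jog_arm", "arguments": {"moves": [[[0,0,0],0,6],[[0,0,0],0,6],[[0,0,0],0,6],[[0,0,-4],0,6],[[0,0,-5],0,6],[[0,-4.7,-0.5],0,6],[[0.1,-4.7,0],0,6],[[0.1,-4.7,0],0,6],[[0,0,0],0,6],[[0,0,0],0,6]]}}

```text
time_s: 30.28
tcp_pos: [0.5344, -0.2988, 0.1596]
eef_rot: [180.0, -0.0, 172.9]
contact_force: [0.3, 0.2, -0.5]
gripper_width: 0.0602
gripper_force: 0.0
```

```bash
python3 - <<'E'
from h import *
S=capture("scene");p=(.5533,-.1584)
x,sc=fit([S],lambda x:cyl(x,.030,.006,.056)+[circ(x,.020,.074)],p,[.002]*2);print("washer",x,sc)
x,sc=fit([S],lambda x:cyl(x,.011,.036,.070)+cyl(x,.018,.006,.064),(.536,-.298),[.003]*2);print("pin",x,sc)
u0,v0,w,h=90,160,160,120
im=cv2.resize(S["pixels"][v0:v0+h,u0:u0+w],(640,480),interpolation=cv2.INTER_CUBIC)
for P,col in((circ(p,.030,.062),(0,0,255)),(circ(p,.020,.074),(0,255,0))):
    cv2.polylines(im,[np.int32((proj(S,P)-[u0,v0]+.5)*640/w)],True,col,1)
cv2.imwrite("pics/w2.png",im)
E
python3 go.py .5350 -.2980 .090
```

```text
washer [ 0.56470143 -0.15943201] 386.2416315514602
pin [ 0.53441043 -0.29692763] 581.3701270548017
t 30.32 tcp [ 0.5347 -0.2983  0.1598] rot [ 1.7999e+02 -1.0000e-02  1.7295e+02] w 0.06 gf 0.0 F [ 0.7 -0.1 -0.1]
delta tool cm [-0.03  0.04  6.98] turn to 172.93: 0.02
```

View pics/w2.png

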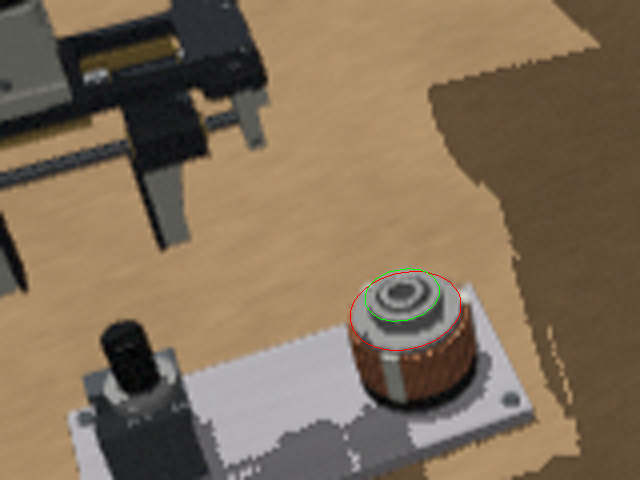

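The washer sits flat with its collar up round the post, matching the overlay at crop (405,300), and the pin is parked at (130,360). I'll grip the pin.

Request:
{"name": "jog_arm", "arguments": {"moves": [[[0,0,3],0,6],[[0,0,3],0,6],[[0,0,1.6],0,6],[[0,0,0.5],0,6],[[0,0,0],0,4],[[0,0,0],0,1.6],[[0,0,0],0,1.6],[[0,0,0],0,1.6],[[0,0,0],0,1.6]], "newtons": 25}}

```text
time_s: 31.45
tcp_pos: [0.5348, -0.2989, 0.0793]
eef_rot: [-180.0, 0.0, 172.9]
contact_force: [-0.3, -0.9, 2.1]
gripper_width: 0.0216
gripper_force: 25.0
```

```bash
python3 go.py .5350 -.2980 .16
```

```text
t 31.45 tcp [ 0.5348 -0.2989  0.0793] rot [-1.7999e+02  2.0000e-02  1.7294e+02] w 0.0216 gf 25.0 F [-0.3 -0.9  2.1]
delta tool cm [-0.01  0.09 -8.07] turn to 172.93: 0.01
```

Request:
{"name": "jog_arm", "arguments": {"moves": [[[0,0,-2],0,1.6],[[0,0,-3],0,1.6],[[0,0,-3],0,1.6],[[0,0,0],0,1.6],[[0,3,0],0,1.6],[[0,4,0],0,1.6],[[0,4,0],0,1.6],[[-0.1,3.1,0],0,1.6],[[0,0,0],0,1.6],[[0,0,0],0,1.6],[[0,0,0],0,1.6]]}}

```text
time_s: 32.83
tcp_pos: [0.5526, -0.1596, 0.1585]
eef_rot: [-180.0, -0.0, 172.9]
contact_force: [-0.5, 0.6, -1.9]
gripper_width: 0.0215
gripper_force: 25.0
```

```bash
python3 - <<'E'
from h import *
S=capture("scene");s=get_state()
for d in(.0143,.0153):
    z=s["tcp_pos"][2]-d
    x,sc=fit([S],lambda x:cyl(x,.018,.006,z),(.553,-.1584),[.003]*2);print("head",x-s["tcp_pos"][:2],sc)
    x,sc=fit([S],lambda x:cyl(x,.018,.006,z)+cyl(x,.0055,.035,z-.037),(.553,-.1584),[.003]*2);print("head+shank",x-s["tcp_pos"][:2],sc)
x,sc=fit([S],lambda x:[circ(x,.012,.076),circ(x,.0075,.076)],(.553,-.1584),[.002]*2);print("post",x,sc)
E
python3 go.py .5532 -.1584 .121
```

```text
head [0.00170659 0.00121114] 346.5842629658935
head+shank [0.00287864 0.00067452] 401.08597089488
head [0.00062466 0.00154747] 346.88214486628624
head+shank [0.00182856 0.00098079] 401.2463019765087
post [ 0.55671895 -0.15132622] 298.6988960272627
t 32.88 tcp [ 0.5527 -0.1597  0.1586] rot [-1.8000e+02 -3.0000e-02  1.7289e+02] w 0.0214 gf 25.0 F [-0.3 -0.6 -0.3]
delta tool cm [-0.04  0.13  3.76] turn to 172.93: -0.04
```

Request:
{"name": "jog_arm", "arguments": {"moves": [[[0.03,0.1,1],0,1.6],[[0,0,0.9],0,1.6],[[0,0,0.3],0,1.6],[[0,0,0.3],0,1.6],[[0,0,0.3],0,1.6],[[0,0,0.3],0,1.6],[[0,0,0],0,1.6]]}}

```text
time_s: 33.75
tcp_pos: [0.5527, -0.1579, 0.1278]
eef_rot: [-180.0, -0.0, 172.9]
contact_force: [0.6, 0.6, -0.5]
gripper_width: 0.0214
gripper_force: 25.0
```

```bash
python3 go.py .5532 -.1584 .0913
```

```text
t 33.75 tcp [ 0.5527 -0.1579  0.1278] rot [-1.8000e+02 -2.0000e-02  1.7295e+02] w 0.0214 gf 25.0 F [ 0.6  0.6 -0.5]
delta tool cm [-0.06 -0.04  3.65] turn to 172.93: 0.02
```

In the bore with no contact force. Down the rest.

Request:
{"name": "jog_arm", "arguments": {"moves": [[[0,-0.03,0.5],0,1.6],[[0,0,0.8],0,1.6],[[0,0,0.8],0,1.6],[[0,0,0.7],0,1.6],[[0,0,0.4],0,1.6],[[0,0,0.2],0,1.6],[[0,0,0],0,1.6],[[0,0,0],0,1.6]]}}

```text
time_s: 34.75
tcp_pos: [0.5529, -0.1582, 0.0942]
eef_rot: [180.0, 0.0, 172.9]
contact_force: [0.1, -0.3, -1.4]
gripper_width: 0.0214
gripper_force: 25.0
```

```bash
python3 go.py .5532 -.1584 .0913
```

```text
t 34.75 tcp [ 0.5529 -0.1582  0.0942] rot [1.8000e+02 2.0000e-02 1.7295e+02] w 0.0214 gf 25.0 F [ 0.1 -0.3 -1.4]
delta tool cm [-0.03 -0.01  0.29] turn to 172.93: 0.02
```

Request:
{"name": "jog_arm", "arguments": {"moves": [[[0,0,0.15],0,1.6],[[0,0,0.1],0,1.6],[[0,0,0],0,1.6],[[0,0,0],0,1.6]]}}

```text
time_s: 35.25
tcp_pos: [0.5528, -0.1582, 0.0915]
eef_rot: [-180.0, -0.0, 172.9]
contact_force: [-0.4, -0.9, -0.3]
gripper_width: 0.0215
gripper_force: 25.0
```

Request:
{"name": "jog_arm", "arguments": {"moves": [[[0,0,0],0,3],[[0,0,0],0,5],[[0,0,0],0,6],[[0,0,-4],0,6],[[0,0,-6],0,6],[[0,-3,-3],0,6],[[0,-5,0],0,6],[[0,-5,0],0,6],[[0,0,0],0,6],[[0,0,0],0,6]]}}

```text
time_s: 36.5
tcp_pos: [0.5365, -0.2874, 0.2213]
eef_rot: [180.0, -0.0, 172.9]
contact_force: [0.5, 0.1, 0.4]
gripper_width: 0.0596
gripper_force: 0.0
```

```bash
python3 - <<'E'
from h import *
S=capture("scene")
for z in(.072,.076,.080):
    x,sc=fit([S],lambda x:cyl(x,.011,.036,z+.006)+cyl(x,.018,.006,z),(.5533,-.1584),[.002]*2);print("pin",z,x,sc)
cv2.imwrite("pics/f.png",S["pixels"])
d=cv2.absdiff(S["pixels"],cv2.imread("pics/scene0.png"))
for n,(u,v) in dict(enc=(304,286),drv=(408,238),bot=(209,319)).items(): print(n,d[v-20:v+20,u-20:u+20].mean())
E
python3 go.py .5532 -.1584 .0913
```

```text
pin 0.072 [ 0.54891552 -0.15570428] 573.0000999433332
pin 0.076 [ 0.55307109 -0.15686372] 567.990975657724
pin 0.08 [ 0.5571765  -0.15802626] 562.2454042817074
enc 6.9591666666666665
drv 5.494583333333333
bot 21.949166666666667
t 36.55 tcp [ 0.5368 -0.2869  0.2213] rot [ 1.7999e+02 -1.0000e-02  1.7295e+02] w 0.0597 gf 0.0 F [ 0.2 -0.8 -0.8]
delta tool cm [-0.06 12.95 13.01] turn to 172.93: 0.02
```

```bash
python3 -c "
from plant import *
print(close_job())"
```

```text
the job is handed in; nothing more can be done
None
```

The job is handed in at about 36.6 s: the pad, transformer and washer (collar up) are stacked on the post and the pin is back home as retainer. The last camera fit put the pin within about 2 mm of the post's axis, and the robot touched nothing. No verdict came back, and I never moved close to the enclosure, screwdriver or bottle; the bottle's area differed from the first picture, which I took for arm shadow and did not check.

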